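Angle a dusted lath past the post into the photo bay

TASK

Push the white lath across the bench into the three-sided photo bay, taped end first: feed the blue-taped end in between the post and the back fence, then swing the plain end in, until the whole lath lies inside the bay. It carries fresh fingerprints, so only push it gently with the fingers: do not grip, lift or tip it. Leave the jars, bottles, brush and magnifier where they are.

Things in the scene. Friction and masses are not known exactly. Their poses are not given: they have to be found in the camera images.
- lath: Loose white painted wooden lath, 220 long x 40 wide x 22 mm high, 0.13 to 0.25 kg, lying flat and free to slide, with grey dusted prints on top. Origin: centre of its underside; x runs along its length towards the blue-taped end, z up. It must stay flat and be pushed with less than 30 N.
- lath_taped (a point): Centre of the end face of the lath that has a 30 mm band of blue tape (110 mm from the lath's middle, 11 mm above its underside).
- lath_plain (a point): Centre of the other, plain end face of the lath (110 mm from its middle, 11 mm above its underside).
- bay: Fixed photo bay on the bench: a low aluminium fence, 30 mm high and 8 mm thick, on three sides of a black floor that is level with the bench; the fourth side, facing the robot, is the open mouth. Inside 280 mm wide and 75 mm deep. Origin: on the bench in the middle of the mouth; x points into the bay, square to its back fence (inner face at x = 75 mm), y along the back fence (inner faces of the side fences at y = +140 and -140 mm), z up.
- post: Fixed upright steel post with an orange cap, 20 mm across, 50 mm high, standing 44 to 51 mm in front of the bay's mouth, on its +y half, 35 to 55 mm from the middle, so that the lath cannot be pushed straight in. Origin: centre of its foot on the bench.
- powder_jar: Bystander, loose, to be left alone: small clear glass powder jar with black cap, 44 mm across, 45 high; stands in front of the bay on the post's side. Origin: centre of its underside.
- powder_tin: Bystander, loose, to be left alone: small grey jar with black cap, 52 mm across, 40 high; stands beside the bay, on the side away from the post. Origin: centre of its underside.
- flat_brush: Bystander, loose, to be left alone: broad flat dusting brush lying down, wooden handle, about 200 x 70 mm, 14 high. Origin: centre of its underside (below the metal ferrule; handle to -x).
- squeeze_bottle: Bystander, loose, to be left alone: grey squeeze bottle, 52 mm across, 110 high. Origin: centre of its underside.
- amber_bottle: Bystander, loose, to be left alone: amber bottle, 48 mm across, 80 high. Origin: centre of its underside.
- magnifier: Bystander, loose, to be left alone: small black magnifier on a ring foot, 64 mm across, 73 high. Origin: centre of its underside.
Mind the look-alikes: they are no part of the job. There is more than one size of the lath; the one meant has the size given above.

How it is judged:
On the way:
1. the taped end is inside the bay's mouth, on the post's side, while the plain end is still outside (x of lath_taped in the frame of bay above 0.005 m and y of lath_taped in the frame of bay between 0 and 0.14 m and x of lath_plain in the frame of bay below -0.01 m), for 0.1 s.
At the end, for the whole second after the job is handed in: The whole lath lies flat and still inside the bay: the centres of both its end faces are at least 20.5 mm past the mouth line (so its near long side is inside), between the side fences, the taped end on the post's half (x of lath_taped in the frame of bay between 0.0205 and 0.075 m and x of lath_plain in the frame of bay between 0.0205 and 0.075 m and y of lath_taped in the frame of bay between 0 and 0.14 m and y of lath_plain in the frame of bay above -0.14 m and linear speed of lath below 0.01 m/s and angle between lath's own z axis and vertical below 0.05 rad); the robot touches nothing.
It fails at once if the lath is lifted more than 8 mm or tipped more than 0.12 rad (height (world z) of lath above 0.008 m or angle between lath's own z axis and vertical above 0.12 rad).
It fails at once if the fingers press on the lath with more than 30 N (gripped or shoved) (contact force between the fingers and lath above 30 N).
It fails at once if a bystander is moved more than 15 mm or knocked over (distance of any of powder_jar, powder_tin, flat_brush, squeeze_bottle, amber_bottle, magnifier from where it was at the start of the episode above 0.015 m or angle between any of powder_jar, powder_tin, flat_brush, squeeze_bottle, amber_bottle, magnifier's own z axis and vertical above 0.3 rad).
It also fails if it takes over 67 s, if anything falls off the work surface, if the arm or the gripper's body presses on something with over 40 N, if the wrist force passes 120 N, or if a joint passes its speed limit or range.

ROBOT

A 7-joint arm with a two-finger parallel gripper is mounted at the origin on the work surface. World frame = base frame: x ahead of the robot, y to its left, z up, the work surface at z = 0. Lengths are in m, angles in rad, forces in N, time in s.
With the tool pointing down it reaches from about 0.35 to 0.9 m from the base axis. Payload 7.2 kg.
Tool frame: the origin (TCP) lies at the very end of the fingers, on their centre line; the grasp point (between the pads) lies 19 mm behind it; z points along the fingers, y is the direction in which the jaws open and shut (so a half turn about z gives the same grasp; the last joint's range is limited). The gripper opens to 85 mm and grips with 20 to 120 N. Pads are 22 mm wide; open, the fingers measure 114 mm over their backs; the gripper's body (76 mm by 85 mm) begins 54 mm behind the grasp point. The pads swing forward as they close: fully open they stand 13 mm farther back than shut.
Start: joints at [1.131, 0.411, -0.013, 1.596, 0.006, 1.134, -0.082], TCP at [0.227, -0.582, 0.231] pointing down, gripper open.
Joint ranges: [-2.95, 2.95], [-0.29, 1.99], [-1.47, 1.44], [0.14, 2.54], [-1.03, 4.17], [0.13, 1.85], [-2.86, 2.86]. Speed limits (rad/s): [2.39, 2.39, 3.01, 3.01, 3.14, 3.14, 3.14].

INTERFACE

Orientations are given as a rotation vector (axis times angle).
In Python, from bench import observe, read_camera, camera_params, finish_job gives the robot as it stands.
- The arm moves only by the tool play_rows, never from a script. Its argument "commands" is a list of rows, each an object with "turn": the turn, a rotation vector about the tool's x, y, z in degrees, a list of three; "linear": the shift along the tool's x, y, z in m, a list of three; "claw": the closure, from -1 (fully open) to 1 (shut), so that 0 is half open. In form: [{"turn": [wx, wy, wz], "linear": [tx, ty, tz], "claw": claw}, ...]. A call has 1 to 12 rows; each row shifts and turns the commanded pose from where the row before left it, along the tool's axes as they then stand; what a row does not reach is not made up. A row lasts 1/10 s, in which the tool goes at most 50 mm and 8.59 degrees, less where a joint would pass 70% of its speed; a pose out of reach is approached as far as the arm can. A call is refused whole if a number of a shift passes 0.05 or a number of a turn 8.59, either way. A call with a gripper value outside its range is refused whole. The fingers move at their own pace and stop on an object; the grip force is fixed at half the most. Time passes only in rows, so rows that do not move let the fingers close. It gives the time, the measured TCP pose, the force and the opening at its end, in the units of the state.
- observe(): the state, without advancing time (a new reading comes with each control period).
- read_camera(name): name is "side" or "top" or "wrist"; returns (picture, depth): 480x640x3 uint8, blue, green, red; 480x640 float32, m along the optical axis (not along the pixel's ray), 0 where there is no reading.
- camera_params(name): a dict with "K" (3x3 intrinsics, pixels), "xyz" and "rotation" of the camera in the world; the wrist camera has in their place "hand_eye" (4x4, takes a point from camera to tool coordinates, whose origin is the TCP and whose axes are the flange's). Camera axes: x right, y up, looking along -z (the intrinsics and any distortion apply to the point x, -y, -z); pixel columns grow to the right and rows downward; lengths in m; the calibration is good to about 2 mm. A picture is of the moment at which its call begins: read the wrist's pose just before it. camera_params takes no time and is no camera call.
- finish_job(): hands the job in, once; it reports no verdict.
The state is a dict: "t": time; "joint_pos": joint angles; "dq": joint speeds; "joint_torque": joint torques, N m; "tcp_pos": TCP position; "eef_rot": TCP orientation; "force": force on the tool from outside, world axes, zero at the start; "moment": the same for the moment, N m; "width": finger opening in m.
Only numpy, scipy, OpenCV 4.12 (cv2) and the standard library are available. Lean on these libraries where they do the work, as an engineer would, in place of code of your own. Each camera call takes 0.05 s, during which the arm holds its last target.

## Working session

There is one attempt and no reset: what is moved stays moved. The work goes in short steps, Python scripts to look and compute and a tool call to move; the robot and the scene stay as the last step left them, time stands still between calls to the robot, and variables do not carry over. Pictures are saved under pics/ and viewed, and the job is handed in when it is done.

Besides the shell and the picture viewer there is one more tool, called in YAML: its name, and indented under it one key for each argument. play_rows: Moves the arm, as the interface text tells. Its arguments: {"type":"object","properties":{"commands":{"type":"array","items":{"type":"object","properties":{"turn":{"type":"array","items":{"type":"number"}},"linear":{"type":"array","items":{"type":"number"}},"claw":{"type":"number"}}}}},"required":["commands"]}

```bash
ls; mkdir -p pics; python3 - <<'E'
from bench import *
import cv2,numpy as np
print(observe())
for n in ["top","side"]:
    im,d=read_camera(n); cv2.imwrite(f"pics/{n}0.png",im); np.save(f"pics/{n}0d.npy",d); print(n,camera_params(n))
print(camera_params("wrist"))
E
```

```text
pics
{'t': 0.0, 'joint_pos': array([ 1.13081486,  0.41186825, -0.01270171,  1.59702413,  0.00562671,
        1.13429226, -0.0822213 ]), 'dq': array([-0.00017542, -0.00089235,  0.00140902, -0.00218991,  0.00179003,
       -0.00105394, -0.00049348]), 'joint_torque': array([ 8.03976013e-05, -6.00609756e+01,  6.82272166e-01, -2.99406606e+01,
        1.39333878e-02,  1.05370354e-02, -4.63840763e-06]), 'tcp_pos': array([ 0.22682167, -0.58187397,  0.230481  ]), 'eef_rot': array([-3.08599570e+00, -5.80366429e-01,  6.63599192e-04]), 'force': array([0.14199922, 0.33271627, 0.15720159]), 'moment': array([ 0.00526991, -0.00044299,  0.03098347]), 'width': 0.08559293815262245}
top {'K': array([[459.68800483,   0.        , 326.7469017 ],
       [  0.        , 459.68800483, 244.10940926],
       [  0.        ,   0.        ,   1.        ]]), 'xyz': array([ 0.31817945, -0.00807087,  1.12672906]), 'rotation': array([ 0.16067403, -0.16453749, -1.60485643])}
side {'K': array([[582.53374336,   0.        , 322.16269967],
       [  0.        , 582.53374336, 235.17668932],
       [  0.        ,   0.        ,   1.        ]]), 'xyz': array([0.28975351, 0.95657631, 0.93972727]), 'rotation': array([ 0.15927334, -1.18345298, -2.67353815])}
{'K': array([[379.88994347,   0.        , 319.76194791],
       [  0.        , 379.88994347, 238.86909847],
       [  0.        ,   0.        ,   1.        ]]), 'hand_eye': array([[-3.62054294e-04,  9.61054993e-01,  2.76356959e-01,
         7.04069901e-02],
       [ 9.99999861e-01,  4.54161512e-04, -2.69289202e-04,
         1.25666333e-04],
       [-3.84312426e-04,  2.76356823e-01, -9.61055024e-01,
        -1.41663091e-01],
       [ 0.00000000e+00,  0.00000000e+00,  0.00000000e+00,
         1.00000000e+00]])}
```

View pics/top0.png

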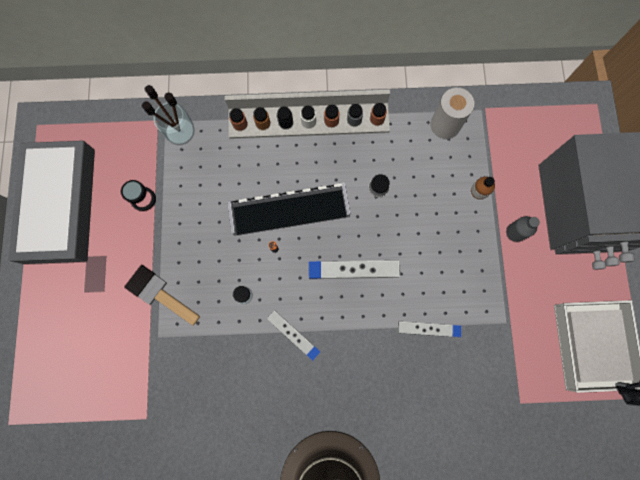

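View pics/side0.png

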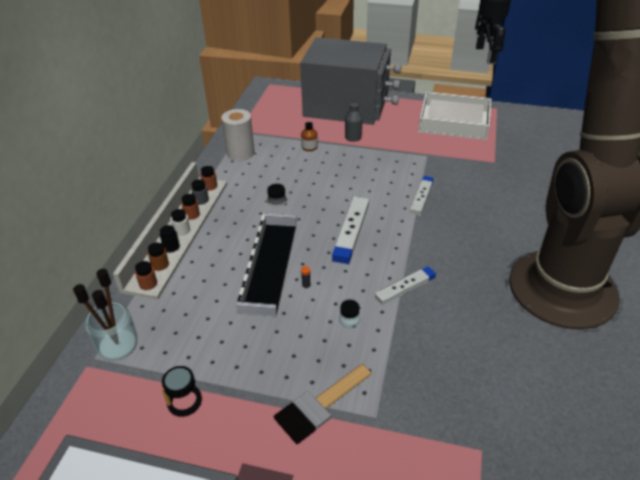

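The top view shows the big lath at about (354,270) with its tape at (315,270). The bay is at (289,210), the post at (273,246), the powder jar at (242,294) and the powder tin at (380,184). The two smaller laths are the look-alikes. Next I measure.

```bash
cat > h.py <<'E'
from bench import *
import cv2,numpy as np
from scipy.spatial.transform import Rotation as R
def ray(n,uv,z):
    p=camera_params(n);K=p["K"];uv=np.atleast_2d(uv).astype(float)
    d=np.c_[(uv[:,0]-K[0,2])/K[0,0],-(uv[:,1]-K[1,2])/K[1,1],-np.ones(len(uv))]
    d=R.from_rotvec(p["rotation"]).apply(d); o=p["xyz"]
    return (o+d*((z-o[2])/d[:,2])[:,None])[:,:2]
def proj(n,P):
    p=camera_params(n);K=p["K"];c=R.from_rotvec(p["rotation"]).inv().apply(np.atleast_2d(P)-p["xyz"])
    return np.c_[K[0,2]+K[0,0]*c[:,0]/-c[:,2],K[1,2]-K[1,1]*c[:,1]/-c[:,2]]
def lath(im,roi=None,n="top"):
    """centre, yaw (x to tape), size from white+blue mask on top plane"""
    hsv=cv2.cvtColor(im,cv2.COLOR_BGR2HSV)
    blue=cv2.inRange(hsv,(105,130,60),(130,255,255)); white=cv2.inRange(hsv,(0,0,185),(180,60,255))
    if roi is not None:
        m=np.zeros_like(blue);x0,y0,x1,y1=roi;m[y0:y1,x0:x1]=255;blue&=m;white&=m
    m=cv2.morphologyEx(white|blue,cv2.MORPH_CLOSE,np.ones((7,7)))
    cs,_=cv2.findContours(m,cv2.RETR_EXTERNAL,cv2.CHAIN_APPROX_NONE)
    out=[]
    for c in cs:
        if cv2.contourArea(c)<300: continue
        w=ray(n,c[:,0],.022).astype(np.float32)*1000
        (cx,cy),(a,b),_=r=cv2.minAreaRect(w); bx=cv2.boxPoints(r)
        mm=np.zeros_like(m);cv2.drawContours(mm,[c],-1,255,-1)
        ys,xs=np.nonzero(mm&blue)
        if len(xs)<15: continue
        t=ray(n,np.c_[xs,ys].mean(0),.022)[0]*1000
        e=bx[1]-bx[0];f=bx[2]-bx[1]; l=e if np.hypot(*e)>np.hypot(*f) else f
        l=l/np.hypot(*l); 
        if l@(t-[cx,cy])<0:l=-l
        out.append((np.array([cx,cy]),l,max(a,b),min(a,b)))
    return out
E
python3 - <<'E'
from h import *
im=cv2.imread("pics/top0.png")
for c,l,a,b in lath(im): print(c,l,np.degrees(np.arctan2(l[1],l[0])),a,b)
# height check with depth
d=np.load("pics/top0d.npy");print(d[270,330],d[290,380])
cv2.imwrite("pics/z0.png",cv2.resize(im[160:320,210:420],None,fx=3.7,fy=3.7,interpolation=cv2.INTER_CUBIC))
s=cv2.imread("pics/side0.png")
cv2.imwrite("pics/z1.png",cv2.resize(s[190:350,220:400],None,fx=3.7,fy=3.7,interpolation=cv2.INTER_CUBIC))
E
```

```text
[ 334.22396851 -250.83560181] [-0.09929595 -0.99505794] -95.69863 141.85626220703125 25.713254928588867
[334.25799561  71.61668396] [-0.7031194 -0.7110717] -134.67781 144.20260620117188 26.29237174987793
[484.63415527 -78.09841919] [0.04034324 0.99918586] 87.687874 216.77691650390625 39.238712310791016
1.1148345 1.1262124
```

View pics/z0.png

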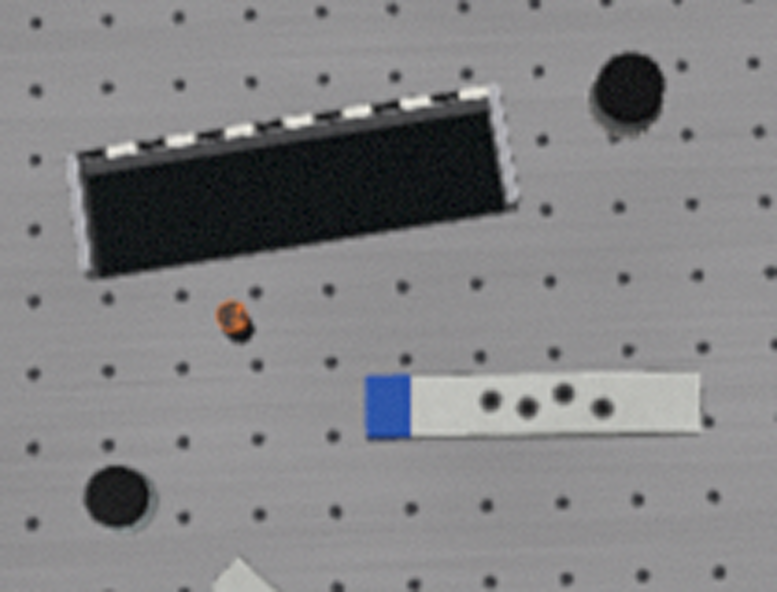

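View pics/z1.png

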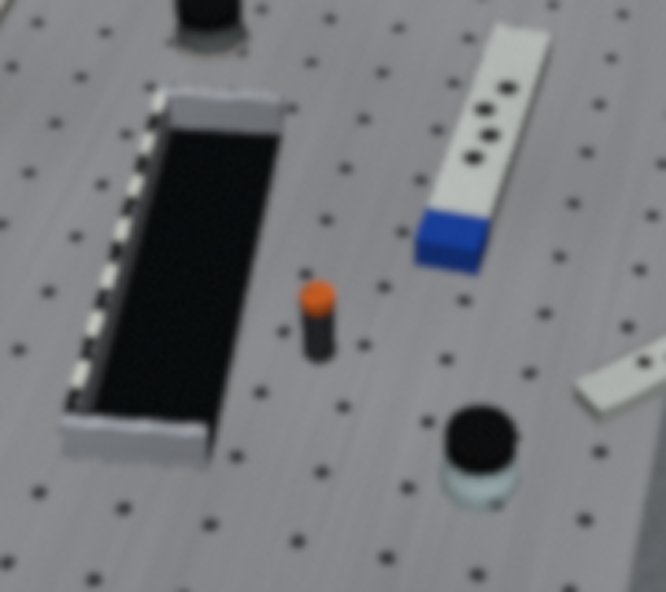

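```bash
python3 - <<'E'
from h import *
im=cv2.imread("pics/top0.png");s=cv2.imread("pics/side0.png")
f=lambda n,p,z,ox,oy:ray(n,[ox+(p[0]+.5)/3.7-.5,oy+(p[1]+.5)/3.7-.5],z)[0]*1000
T=lambda p,z:f("top",p,z,210,160); S=lambda p,z:f("side",p,z,220,190)
print("mouth L,R top",T((95,277),0),T((506,208),0))
print("fence tops TL(back) front",T((80,155),.03),T((92,274),.03),"R back, front",T((493,88),.03),T((515,207),.03))
print("side mouth L,R",S((208,440),0),S((280,135),0))
print("back checker top line T", T((106,158),.03),T((490,92),.03))
# black floor fit, top
for n,i,roi in (("top",im,(225,180,355,240)),("side",s,(235,220,300,310))):
    g=i.max(2);m=np.zeros_like(g);x0,y0,x1,y1=roi;m[y0:y1,x0:x1]=(g[y0:y1,x0:x1]<40)*255
    m=cv2.morphologyEx(m,cv2.MORPH_OPEN,np.ones((5,5)))
    c=max(cv2.findContours(m,0,1)[0],key=cv2.contourArea)
    w=ray(n,c[:,0],0.).astype(np.float32)*1000
    r=cv2.minAreaRect(w);print(n,r,cv2.boxPoints(r).round(1).tolist())
# orange cap
for n,i in(("top",im),("side",s)):
    h=cv2.cvtColor(i,cv2.COLOR_BGR2HSV);m=cv2.inRange(h,(3,150,120),(18,255,255))
    x0,y0,x1,y1=(262,236,284,258) if n=="top" else (295,260,315,292)
    yy,xx=np.nonzero(m[y0:y1,x0:x1]);uv=np.array([xx.mean()+x0,yy.mean()+y0]);print("cap",n,uv,ray(n,uv,.05)[0]*1000,ray(n,uv,.045)[0]*1000)
print("post foot side",S((318,357),0),"jar cap",T((117,497),.045)," side",S((481,437),.045))
print("tin",T((629,88),.04))
E
```

```text
mouth L,R top [587.45387903 213.25108089] [624.61199001 -68.33350959]
fence tops TL(back) front [664.88309994 217.47891372] [582.40454641 209.34469281] R back, front [700.8338557  -62.04002706] [616.89910991 -72.76333062]
side mouth L,R [587.82291328 197.2852398 ] [619.06296151 -66.37585079]
back checker top line T [662.07194956 200.01745625] [698.07454289 -59.87617864]
top ((641.2289428710938, 75.86817169189453), (71.6666259765625, 278.5367736816406), 7.336708068847656) [[587.9000244140625, 209.39999389648438], [623.5, -66.80000305175781], [694.5999755859375, -57.70000076293945], [659.0, 218.60000610351562]]
side ((640.3521728515625, 63.83851623535156), (72.15676879882812, 247.44381713867188), 7.3239922523498535) [[588.7999877929688, 182.0], [620.2999877929688, -63.5], [691.9000244140625, -54.29999923706055], [660.4000244140625, 191.1999969482422]]
cap top [273.6 246.4] [542.57736037 111.91272123] [543.61939554 112.4698883 ]
cap side [305.41818182 270.05454545] [542.03357832 120.32629694] [543.4513165  115.62682305]
post foot side [543.17260956 120.8515234 ] jar cap [432.54920867 190.35871423]  side [429.50288648 197.96731992]
tin [ 693.62955845 -152.73753865]
```

play_rows:
  commands:
    - {"linear": [0.03,-0.034,0],"turn": [0,0,0],"claw": 1}
    - {"linear": [0.03,-0.034,0],"turn": [0,0,0],"claw": 1}
    - {"linear": [0.03,-0.034,0],"turn": [0,0,0],"claw": 1}
    - {"linear": [0.03,-0.034,0],"turn": [0,0,0],"claw": 1}
    - {"linear": [0.03,-0.034,0],"turn": [0,0,0],"claw": 1}
    - {"linear": [0.03,-0.034,0],"turn": [0,0,0],"claw": 1}
    - {"linear": [0.03,-0.034,0],"turn": [0,0,0],"claw": 1}
    - {"linear": [0.03,-0.034,0],"turn": [0,0,0],"claw": 1}
    - {"linear": [0.03,-0.034,0],"turn": [0,0,0],"claw": 1}
    - {"linear": [0.03,-0.034,0],"turn": [0,0,0],"claw": 1}
    - {"linear": [0.03,-0.034,0],"turn": [0,0,0],"claw": 1}
    - {"linear": [0.03,-0.034,0],"turn": [0,0,0],"claw": 1}

```text
t: 1.3
tcp_pos: [0.4143, -0.0696, 0.2313]
eef_rot: [3.087, 0.58, 0.0]
force: [1.0, -0.9, 0.5]
width: 0.0
```

play_rows:
  commands:
    - {"linear": [0,0,0],"turn": [0,0,-7.2],"claw": 1}
    - {"linear": [0,0,0],"turn": [0,0,-7.2],"claw": 1}
    - {"linear": [0,0,0],"turn": [0,0,-7.2],"claw": 1}
    - {"linear": [0,0,0],"turn": [0,0,-7.2],"claw": 1}
    - {"linear": [0,0,0],"turn": [0,0,-7.2],"claw": 1}
    - {"linear": [0,0,0],"turn": [0,0,0],"claw": 1}

```text
t: 1.9
tcp_pos: [0.414, -0.0714, 0.2311]
eef_rot: [-2.755, -1.509, 0.001]
force: [0.6, 0.2, -0.4]
width: 0.0004
```

```bash
cat >> h.py <<'E'
def go(xyz):
    """print tool-frame shift (mm) to world target in mm, given height in mm"""
    o=observe();r=R.from_rotvec(o["eef_rot"]);d=r.inv().apply(np.array(xyz)-o["tcp_pos"]*1000)
    x=r.apply([1,0,0]);print("tcp",(o["tcp_pos"]*1000).round(1),"xheading",np.degrees(np.arctan2(x[1],x[0])).round(1),"shift",d.round(1),"F",o["force"].round(1),"t",o["t"]);return d
BO=np.array([606.,71.5]);BA=np.radians(7.34)
BX=np.array([np.cos(BA),np.sin(BA)]);BY=np.array([-np.sin(BA),np.cos(BA)])
def tobay(p): return np.array([(p-BO)@BX,(p-BO)@BY])
def frombay(p): return BO+p[0]*BX+p[1]*BY
def report(im,roi,n="top"):
    for c,l,a,b in lath(im,roi,n):
        print(n,"c",c.round(1),"l",l.round(3),"size",round(a,1),round(b,1),"bay c",tobay(c).round(1),"yaw",np.degrees(np.arctan2(l@BY,l@BX)).round(1),"T",tobay(c+110*l).round(1),"P",tobay(c-110*l).round(1))
E
python3 - <<'E'
from h import *
go([440,8,60])
im,d=read_camera("wrist");cv2.imwrite("pics/w1.png",im);np.save("pics/w1d.npy",d)
E
```

```text
tcp [414.  -71.4 231.1] xheading 57.4 shift [ 80.9 -20.7 171.1] F [ 0.6  0.2 -0.4] t 1.9
```

View pics/w1.png

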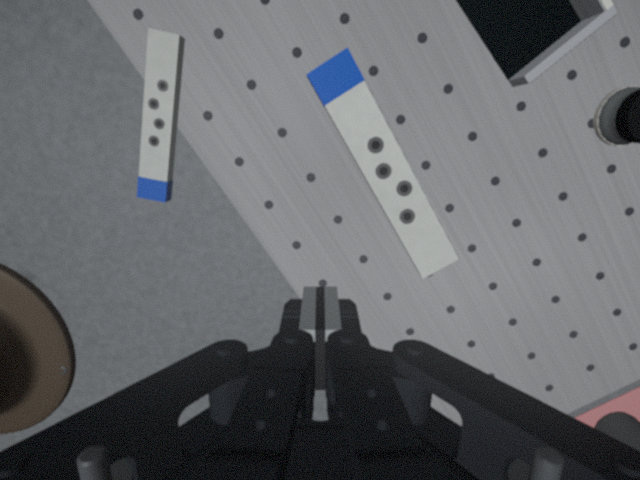

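```bash
cat >> h.py <<'E'
def wray(uv,z,o):
    p=camera_params("wrist");K=p["K"];H=p["hand_eye"];uv=np.atleast_2d(uv).astype(float)
    d=np.c_[(uv[:,0]-K[0,2])/K[0,0],-(uv[:,1]-K[1,2])/K[1,1],-np.ones(len(uv))]
    r=R.from_rotvec(o["eef_rot"]);d=r.apply(d@H[:3,:3].T);c=o["tcp_pos"]+r.apply(H[:3,3])
    return (c+d*((z-c[2])/d[:,2])[:,None])[:,:2]*1000
E
python3 - <<'E'
from h import *
o=observe()
print("lath corners",wray([[307,75],[348,49],[458,259],[424,278]],.022,o))
q=wray([[307,75],[348,49],[458,259],[424,278]],.022,o).mean(0);print(q)
print("fence front right inner/outer, z=0 and .03",wray([[510,80],[513,84],[525,82]],0.,o),wray([[510,80],[613,12]],.03,o))
E
```

```text
lath corners [[ 467.54433094   30.91984847]
 [ 507.59766361   29.10603416]
 [ 499.80477323 -187.84812495]
 [ 462.40443643 -187.35046551]]
[484.33780105 -78.79317696]
fence front right inner/outer, z=0 and .03 [[621.60966852 -70.31772121]
 [622.4663217  -74.91433028]
 [632.39189068 -79.30347785]] [[607.98046533 -65.65182143]
 [698.91447837 -64.14480044]]
```

play_rows:
  commands:
    - {"linear": [0.027,-0.007,0.03],"turn": [0,0,0],"claw": 1}
    - {"linear": [0.027,-0.007,0.03],"turn": [0,0,0],"claw": 1}
    - {"linear": [0.027,-0.007,0.03],"turn": [0,0,0],"claw": 1}
    - {"linear": [0,0,0.04],"turn": [0,0,0],"claw": 1}
    - {"linear": [0,0,0.04],"turn": [0,0,0],"claw": 1}
    - {"linear": [0,0,0.03],"turn": [0,0,0],"claw": 1}
    - {"linear": [0,0,0.015],"turn": [0,0,0],"claw": 1}
    - {"linear": [0,0,0.005],"turn": [0,0,0],"claw": 1}
    - {"linear": [0,0,0],"turn": [0,0,0],"claw": 1}

```text
t: 2.85
tcp_pos: [0.44, 0.0082, 0.0109]
eef_rot: [-2.758, -1.504, 0.002]
force: [0.4, 0.1, -0.4]
width: 0.0
```

```bash
python3 - <<'E'
from h import *
go([500,8,10]);go([495,-5,10])
E
```

```text
tcp [440.    8.2  10.9] xheading 57.2 shift [32.3 50.5  0.8] F [ 0.4  0.1 -0.4] t 2.85
tcp [440.    8.2  10.9] xheading 57.2 shift [18.7 53.4  0.8] F [ 0.4  0.1 -0.4] t 2.85
```

play_rows:
  commands:
    - {"linear": [0.0033,0.005,0],"turn": [0,0,0],"claw": 1}
    - {"linear": [0.0033,0.005,0],"turn": [0,0,0],"claw": 1}
    - {"linear": [0.0033,0.005,0],"turn": [0,0,0],"claw": 1}
    - {"linear": [0.0033,0.005,0],"turn": [0,0,0],"claw": 1}
    - {"linear": [0.0033,0.005,0],"turn": [0,0,0],"claw": 1}
    - {"linear": [0.0033,0.005,0],"turn": [0,0,0],"claw": 1}
    - {"linear": [0.0033,0.005,0],"turn": [0,0,0],"claw": 1}
    - {"linear": [0.003,0.0052,0],"turn": [0,0,0],"claw": 1}
    - {"linear": [0.003,0.0052,0],"turn": [0,0,0],"claw": 1}
    - {"linear": [0,0,0],"turn": [0,0,0],"claw": 1}

```text
t: 3.85
tcp_pos: [0.4949, 0.0081, 0.0115]
eef_rot: [2.757, 1.506, 0.0]
force: [-3.5, 0.4, 3.4]
width: -0.0002
```

```bash
python3 - <<'E'
from h import *
go([520,0,10])
for n in("top","side"):
    im,d=read_camera(n);cv2.imwrite(f"pics/{n}2.png",im); report(im,None,n)
E
```

```text
tcp [494.9   8.1  11.5] xheading 57.3 shift [ 6.7 25.5  1.6] F [-3.5  0.4  3.4] t 3.85
top c [334.1  73. ] l [-0.691 -0.723] size 145.7 26.4 bay c [-269.5   36.2] yaw -141.1 T [-355.  -33.] P [-183.9  105.3]
side c [327.3  82.6] l [-0.702 -0.713] size 141.3 34.2 bay c [-275.    46.6] yaw -141.9 T [-361.6  -21.3] P [-188.5  114.4]
side c [  130.4 -1148.5] l [-0.086  0.996] size 795.0 159.4 bay c [ -627.6 -1149.2] yaw 87.6 T [ -623.  -1039.3] P [ -632.2 -1259.1]
side c [ -222.8 -1258.7] l [0.142 0.99 ] size 994.6 212.0 bay c [ -991.9 -1213.4] yaw 74.5 T [ -962.5 -1107.4] P [-1021.3 -1319.4]
```

View pics/top2.png

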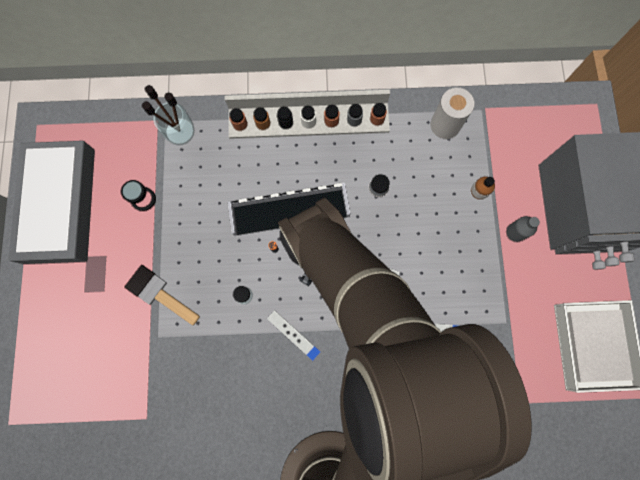

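The arm hides the lath in the top view. I check the side and wrist views.

```bash
python3 - <<'E'
from h import *
im,d=read_camera("wrist");cv2.imwrite("pics/w2.png",im)
s=cv2.imread("pics/side2.png");cv2.imwrite("pics/sz2.png",cv2.resize(s[150:350,200:450],None,fx=3,fy=3,interpolation=cv2.INTER_CUBIC))
E
```

```text
(no output)
```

View pics/w2.png

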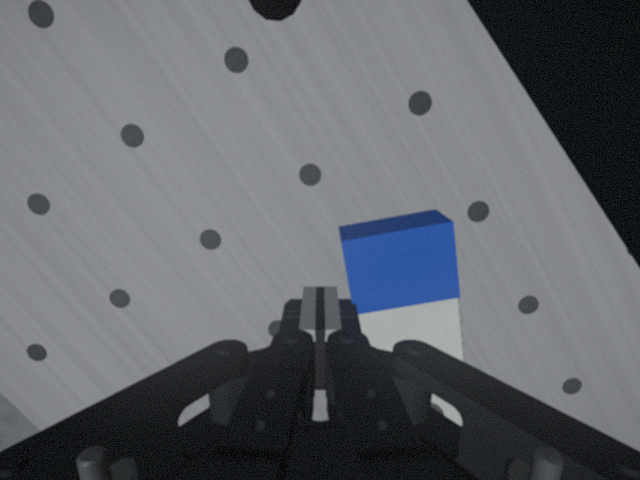

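View pics/sz2.png

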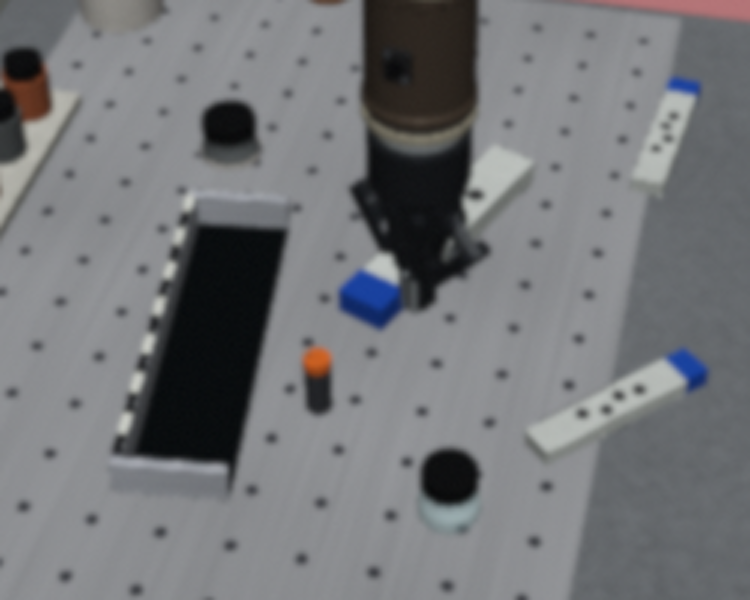

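```bash
python3 - <<'E'
from h import *
o=observe()
q=wray([[341,240],[453,222],[459,297],[463,355],[357,314]],.022,o);print(q.round(1))
e=q[1]-q[0];print("width",np.hypot(*e)); l=np.array([-e[1],e[0]]);l/=np.hypot(*l)
T=(q[0]+q[1])/2;print("yaw world",np.degrees(np.arctan2(l[1],l[0])),"by side",np.degrees(np.arctan2(*(q[1]-q[3])[::-1])),"bay yaw",np.degrees(np.arctan2(l[1],l[0]))-7.34,"T",T,tobay(T),"C",tobay(T-110*l))
E
```

```text
[[518.6  31. ]
 [555.5  15.2]
 [544.1 -11.9]
 [534.1 -35. ]
 [508.2   2.8]]
width 40.1772965707458
yaw world 66.78302186008274 by side 66.941862127483 bay yaw 59.44302186008274 T [537.04301918  23.11551818] [-74.57337105 -39.17825436] C [-130.49681712 -133.90189544]
```

play_rows:
  commands:
    - {"linear": [0,0.0045,0],"turn": [0,0,0],"claw": 1}
    - {"linear": [0,0.0045,0],"turn": [0,0,0],"claw": 1}
    - {"linear": [0,0.0045,0],"turn": [0,0,0],"claw": 1}
    - {"linear": [0,0.0045,0],"turn": [0,0,0],"claw": 1}
    - {"linear": [0,0,0],"turn": [0,0,0],"claw": 1}
    - {"linear": [0,-0.01,0],"turn": [0,0,0],"claw": 1}
    - {"linear": [0,-0.01,0],"turn": [0,0,0],"claw": 1}
    - {"linear": [0,0,-0.05],"turn": [0,0,0],"claw": 1}
    - {"linear": [0,0,-0.05],"turn": [0,0,0],"claw": 1}
    - {"linear": [-0.04,0,-0.01],"turn": [0,0,0],"claw": 1}
    - {"linear": [-0.04,0,0],"turn": [0,0,0],"claw": 1}
    - {"linear": [-0.04,0,0],"turn": [0,0,0],"claw": 1}

```text
t: 5.2
tcp_pos: [0.4263, -0.0924, 0.1217]
eef_rot: [2.755, 1.507, 0.0]
force: [0.2, -1.2, 0.0]
width: -0.0002
```

play_rows:
  commands:
    - {"linear": [-0.04,0,0],"turn": [0,0,0],"claw": 0.6}
    - {"linear": [-0.04,0,0],"turn": [0,0,0],"claw": 0.6}
    - {"linear": [-0.03,0,0],"turn": [0,0,0],"claw": 0.6}
    - {"linear": [0,0,0],"turn": [0,0,0],"claw": 0.6}

```text
t: 5.6
tcp_pos: [0.3649, -0.1869, 0.1209]
eef_rot: [2.761, 1.499, -0.004]
force: [-0.2, 1.2, -0.0]
width: 0.0173
```

```bash
python3 - <<'E'
from h import *
go([400,-150,100]);print(observe()["width"])
im,d=read_camera("wrist");cv2.imwrite("pics/w3.png",im)
E
```

```text
tcp [ 364.9 -186.9  120.9] xheading 57.0 shift [50.2  9.4 20.8] F [-0.2  1.2 -0. ] t 5.6
0.01729205291352352
```

View pics/w3.png

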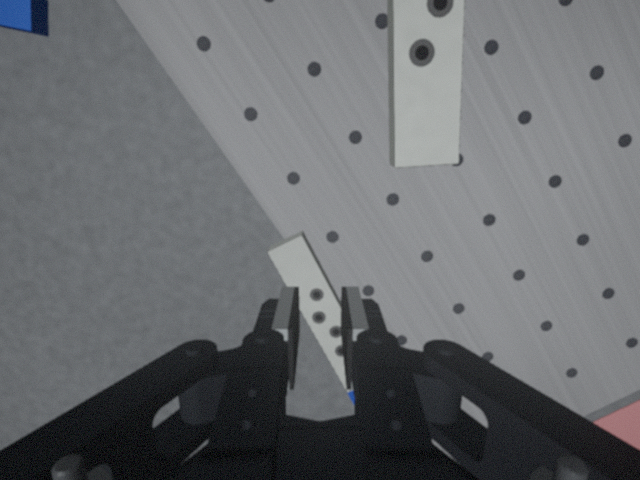

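```bash
python3 - <<'E'
from h import *
o=observe()
q=wray([[395,165],[458,163],[391,5],[464,5]],.022,o);print(q.round(1))
P=(q[0]+q[1])/2; l=(q[2]+q[3])/2-P; l/=np.hypot(*l);e=q[0]-q[1]
print("w",np.hypot(*e),"yaw",np.degrees(np.arctan2(l[1],l[0])),np.degrees(np.arctan2(e[1],e[0]))-90)
print("P",P,tobay(P),"C",tobay(P+110*l),"T",tobay(P+220*l),"bayyaw",np.degrees(np.arctan2(l[1],l[0]))-7.34)
t=P-25*l; print(t);go([*t,8])
E
```

```text
[[ 432.7 -169.9]
 [ 466.3 -190.2]
 [ 474.8  -91.9]
 [ 509.1 -114.1]]
w 39.253449481093746 yaw 61.164913936323416 58.863694415196306
P [ 449.53758428 -180.05575144] [-187.31830422 -229.50519934] C [-122.3902849  -140.71132394] T [-57.46226559 -51.91744855] bayyaw 53.82491393632341
[ 437.48032914 -201.95603908]
tcp [ 366.5 -185.3  121.1] xheading 57.1 shift [ 24.7  68.7 113.1] F [ 0.8  0.2 -1. ] t 5.65
```

play_rows:
  commands:
    - {"linear": [0.003,0.03,0.01],"turn": [0,0,0],"claw": 0.6}
    - {"linear": [0.003,0.03,0.02],"turn": [0,0,0],"claw": 0.6}
    - {"linear": [0.002,0.009,0.02],"turn": [0,0,-3.4],"claw": 0.6}
    - {"linear": [0,0,0.03],"turn": [0,0,0],"claw": 0.6}
    - {"linear": [0,0,0.02],"turn": [0,0,0],"claw": 0.6}
    - {"linear": [0,0,0.01],"turn": [0,0,0],"claw": 0.6}
    - {"linear": [0,0,0],"turn": [0,0,0],"claw": 0.6}

```text
t: 6.35
tcp_pos: [0.4303, -0.2132, 0.0103]
eef_rot: [-2.708, -1.589, 0.001]
force: [-0.4, 0.0, 0.2]
width: 0.0168
```

```bash
python3 - <<'E'
from h import *
o=observe();P=np.array([449.5,-180.1]);a=np.radians(60.3);l=np.array([np.cos(a),np.sin(a)])
go([*(P-11*l),8]);go([*(P+154*l),8])
im,d=read_camera("wrist");cv2.imwrite("pics/w4.png",im)
E
```

```text
tcp [ 430.3 -213.2   10.3] xheading 60.8 shift [27.3  0.5  2.3] F [-0.4  0.   0.2] t 6.35
tcp [ 430.3 -213.2   10.3] xheading 60.8 shift [192.3   1.9   2.3] F [-0.4  0.   0.2] t 6.35
```

View pics/w4.png

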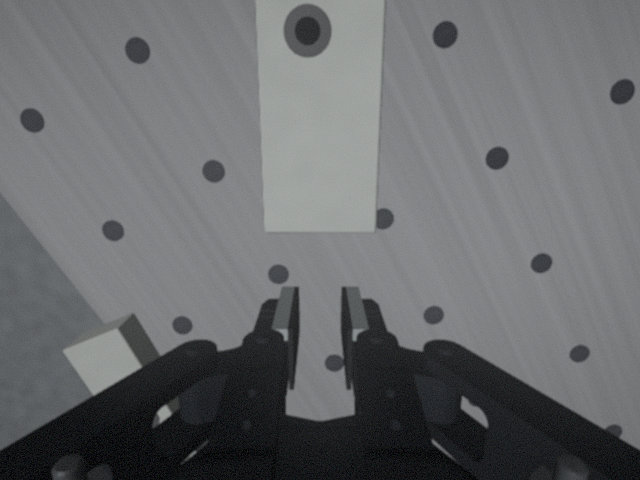

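play_rows:
  commands:
    - {"linear": [0.01,0,0.002],"turn": [0,0,0],"claw": 0.6}
    - {"linear": [0.01,0,0],"turn": [0,0,0],"claw": 0.6}
    - {"linear": [0.006,0,0],"turn": [0,0,0],"claw": 0.6}
    - {"linear": [0.006,0,0],"turn": [0,0,0],"claw": 0.6}
    - {"linear": [0.01,0,0],"turn": [0,0,0],"claw": 0.6}
    - {"linear": [0.01,0,0],"turn": [0,0,0],"claw": 0.6}
    - {"linear": [0.01,0,0],"turn": [0,0,0],"claw": 0.6}
    - {"linear": [0.01,0,0],"turn": [0,0,0],"claw": 0.6}
    - {"linear": [0.01,0,0],"turn": [0,0,0],"claw": 0.6}
    - {"linear": [0.01,0,0],"turn": [0,0,0],"claw": 0.6}
    - {"linear": [0.01,0,0],"turn": [0,0,0],"claw": 0.6}
    - {"linear": [0,0,0],"turn": [0,0,0],"claw": 0.6}

```text
t: 7.6
tcp_pos: [0.4817, -0.1238, 0.0093]
eef_rot: [-2.709, -1.59, -0.003]
force: [0.2, -0.2, -0.8]
width: 0.0171
```

```bash
python3 - <<'E'
from h import *
go([0,0,0])
im,d=read_camera("wrist");cv2.imwrite("pics/w5.png",im)
s,d=read_camera("side");cv2.imwrite("pics/s5.png",cv2.resize(s[150:350,200:450],None,fx=3,fy=3,interpolation=cv2.INTER_CUBIC))
E
```

```text
tcp [ 481.7 -123.8    9.3] xheading 60.8 shift [-126.7 -481.     8.9] F [ 0.2 -0.2 -0.8] t 7.6
```

View pics/w5.png

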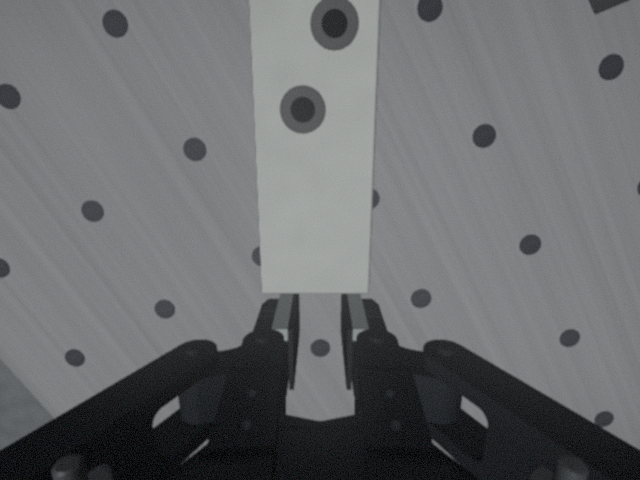

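View pics/s5.png

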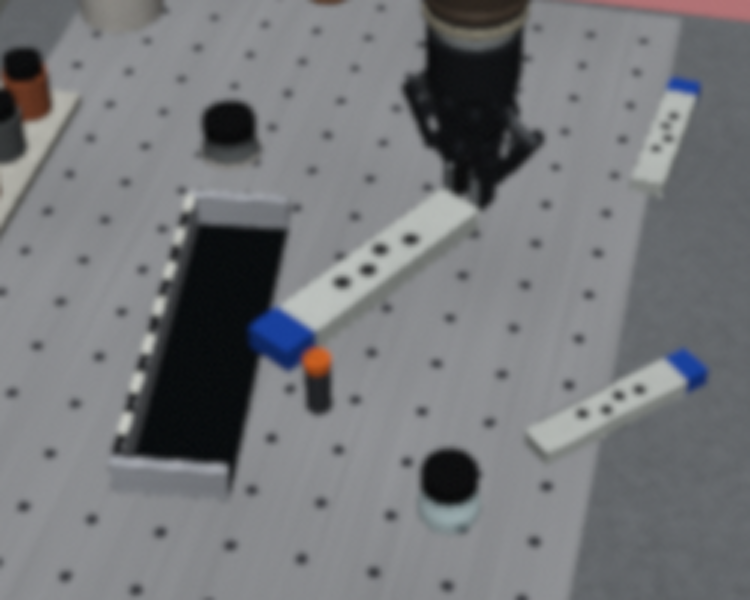

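play_rows:
  commands:
    - {"linear": [0.008,0,0],"turn": [0,0,0],"claw": 0.6}
    - {"linear": [0.008,0,0],"turn": [0,0,0],"claw": 0.6}
    - {"linear": [0.008,0,0],"turn": [0,0,0],"claw": 0.6}
    - {"linear": [0.008,0,0],"turn": [0,0,0],"claw": 0.6}
    - {"linear": [0.008,0,0],"turn": [0,0,0],"claw": 0.6}
    - {"linear": [0.008,0,0],"turn": [0,0,0],"claw": 0.6}
    - {"linear": [0.008,0,0],"turn": [0,0,0],"claw": 0.6}
    - {"linear": [0,0,0],"turn": [0,0,0],"claw": 0.6}

```text
t: 8.5
tcp_pos: [0.5089, -0.0756, 0.0094]
eef_rot: [-2.709, -1.59, -0.002]
force: [0.9, 0.2, -0.1]
width: 0.0172
```

```bash
python3 - <<'E'
from h import *
go([0,0,0])
im,d=read_camera("wrist");cv2.imwrite("pics/w6.png",im)
s,d=read_camera("side");cv2.imwrite("pics/s6.png",cv2.resize(s[150:350,200:450],None,fx=3,fy=3,interpolation=cv2.INTER_CUBIC))
E
```

```text
tcp [508.9 -75.6   9.4] xheading 60.8 shift [-182.3 -481.1    9. ] F [ 0.9  0.2 -0.1] t 8.5
```

View pics/w6.png

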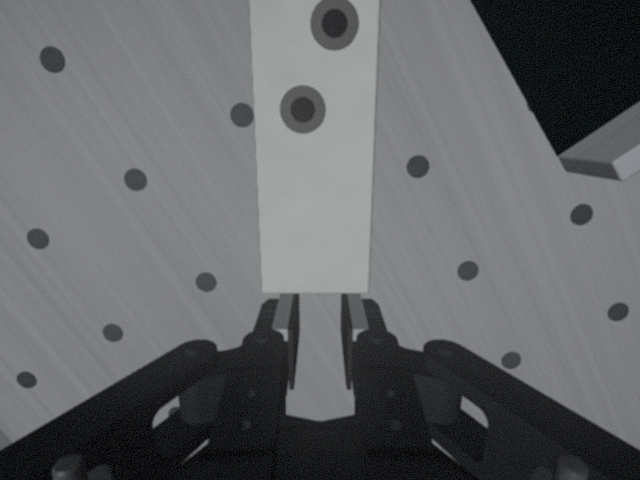

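View pics/s6.png

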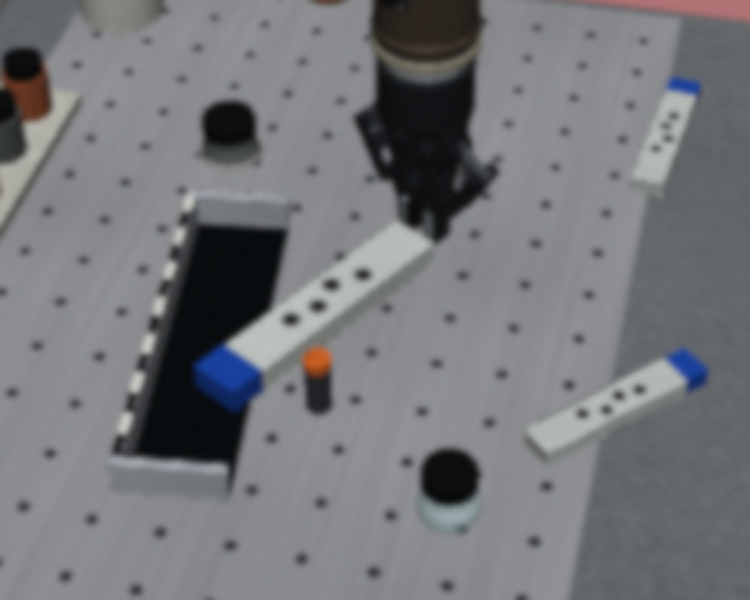

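play_rows:
  commands:
    - {"linear": [0.008,0,0],"turn": [0,0,0],"claw": 0.6}
    - {"linear": [0.008,0,0],"turn": [0,0,0],"claw": 0.6}
    - {"linear": [0.008,0,0],"turn": [0,0,0],"claw": 0.6}
    - {"linear": [0.008,0,0],"turn": [0,0,0],"claw": 0.6}
    - {"linear": [0,0,0],"turn": [0,0,0],"claw": 0.6}

```text
t: 9.1
tcp_pos: [0.5246, -0.0474, 0.0094]
eef_rot: [-2.709, -1.59, -0.002]
force: [-0.6, 0.4, 1.1]
width: 0.0167
```

```bash
python3 - <<'E'
from h import *
o=go([0,0,0]);o=observe()
im,d=read_camera("wrist");cv2.imwrite("pics/w7.png",im)
s,d=read_camera("side");cv2.imwrite("pics/s7.png",cv2.resize(s[150:350,200:450],None,fx=3,fy=3,interpolation=cv2.INTER_CUBIC))
E
```

```text
tcp [524.6 -47.4   9.4] xheading 60.8 shift [-214.4 -481.1    8.9] F [-0.6  0.4  1.1] t 9.1
```

View pics/w7.png

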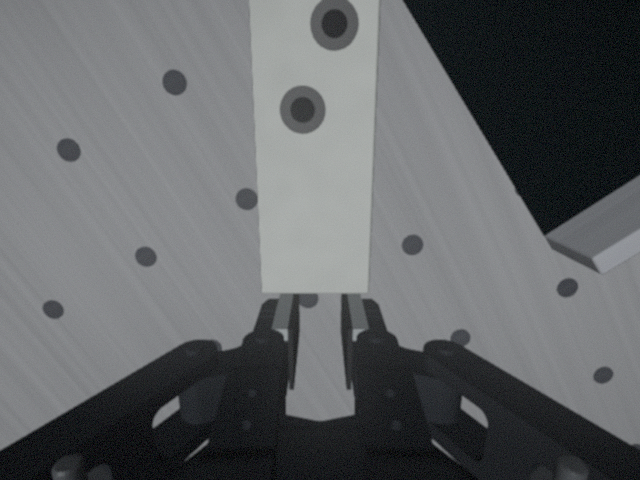

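View pics/s7.png

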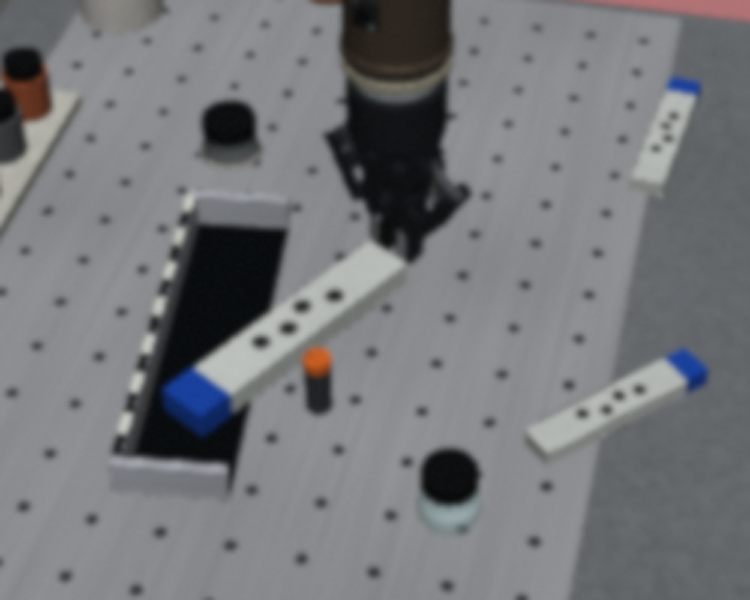

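```bash
python3 - <<'E'
from h import *
o=observe()
m=wray([[548,236],[404,0]],0.,o);print("mouth corner & line pt",m.round(1), [tobay(x).round(1) for x in m])
q=wray([[263,292],[369,292],[250,5],[380,5]],.022,o);P=(q[0]+q[1])/2; l=(q[2]+q[3])/2-P; l/=np.hypot(*l)
print("P",P.round(1),tobay(P).round(1),"yaw",np.degrees(np.arctan2(l[1],l[0])),"C",tobay(P+110*l).round(1),"T",tobay(P+220*l).round(1), "l",l)
E
```

```text
mouth corner & line pt [[620.  -70.5]
 [605.5  36.1]] [array([  -4.2, -142.6]), array([ -5. , -35.1])]
P [529.1 -37. ] [-90.1 -97.8] yaw 60.75655836868572 C [-24.6  -9.4] T [41.  78.9] l [0.48852137 0.87255193]
```

play_rows:
  commands:
    - {"linear": [0.004,0,0],"turn": [0,0,0],"claw": 0.6}
    - {"linear": [0.004,0,0],"turn": [0,0,0],"claw": 0.6}
    - {"linear": [0.003,0,0],"turn": [0,0,0],"claw": 0.6}
    - {"linear": [0,0,0],"turn": [0,0,0],"claw": 0.6}
    - {"linear": [-0.015,0,0],"turn": [0,0,0],"claw": 0.6}
    - {"linear": [-0.02,0,-0.02],"turn": [0,0,0],"claw": 0.6}
    - {"linear": [-0.03,-0.02,-0.05],"turn": [0,0,0],"claw": 0.3}
    - {"linear": [-0.03,-0.02,-0.04],"turn": [0,0,0],"claw": 0}
    - {"linear": [0,0,0],"turn": [0,0,0],"claw": 0}

```text
t: 10.1
tcp_pos: [0.4541, -0.1025, 0.1106]
eef_rot: [2.71, 1.579, 0.001]
force: [0.3, -0.6, -0.1]
width: 0.0431
```

```bash
python3 - <<'E'
from h import *
o=go([0,0,0]);o=observe();print(o["width"])
im,d=read_camera("wrist");cv2.imwrite("pics/w8.png",im)
E
```

```text
tcp [ 454.1 -102.5  110.6] xheading 60.4 shift [-134.6 -446.1  108.8] F [ 0.3 -0.6 -0.1] t 10.1
0.04313621220942836
```

View pics/w8.png

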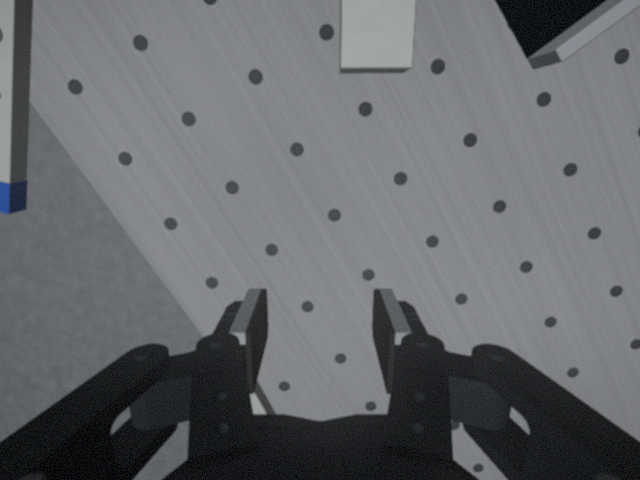

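```bash
sed -i 's/BO=np.array(\[606.,71.5\])/BO=np.array([602.,70.5])/' h.py; python3 - <<'E'
from h import *
o=observe();print(o["joint_pos"].round(2))
P=wray([[341,67],[413,67]],.022,o).mean(0)
P2=np.array([529.1,-37])+11*np.array([.4885,.8725]);print("P wrist",P,"dead reck",P2)
a=np.radians(60.6);l=np.array([np.cos(a),np.sin(a)]);n=np.array([-l[1],l[0]])
for p in(P,P2): print("P",tobay(p).round(1),"C",tobay(p+110*l).round(1),"T",tobay(p+220*l).round(1))
p=(P+P2)/2
t=p+45*l+(20+11+12)*n;print("fork start",t,tobay(t).round(1), "post tip dist chk");go([*t,60])
E
```

```text
[ 0.48  0.34 -0.44  2.08  0.21  0.76 -0.6 ]
P wrist [534.60712354 -27.34655466] dead reck [534.4735 -27.4025]
P [-79.3 -88.4] C [-13.5  -0.3] T [52.3 87.9]
P [-79.5 -88.5] C [-13.7  -0.3] T [52.1 87.8]
fork start [519.1687868   32.93895557] [-87.  -26.7] post tip dist chk
tcp [ 455.3 -101.5  109.1] xheading 60.5 shift [148.4 -10.9  49. ] F [ 1.1 -0.2 -0.4] t 10.15
```

play_rows:
  commands:
    - {"linear": [0,0,0],"turn": [0,0,8.2],"claw": 0}
    - {"linear": [0,0,0],"turn": [0,0,8.2],"claw": 0}
    - {"linear": [0,0,0],"turn": [0,0,8.2],"claw": 0}
    - {"linear": [0,0,0],"turn": [0,0,8.2],"claw": 0}
    - {"linear": [0,0,0],"turn": [0,0,8.2],"claw": 0}
    - {"linear": [0,0,0],"turn": [0,0,8.2],"claw": 0}
    - {"linear": [0,0,0],"turn": [0,0,8.2],"claw": 0}
    - {"linear": [0,0,0],"turn": [0,0,8.2],"claw": 0}
    - {"linear": [0,0,0],"turn": [0,0,8.2],"claw": 0}
    - {"linear": [0,0,0],"turn": [0,0,8.2],"claw": 0}
    - {"linear": [0,0,0],"turn": [0,0,8.2],"claw": 0}
    - {"linear": [0,0,0],"turn": [0,0,0],"claw": 0}

```text
t: 11.35
tcp_pos: [0.4558, -0.0986, 0.106]
eef_rot: [3.037, -0.802, -0.002]
force: [0.4, 0.5, 0.4]
width: 0.0431
```

```bash
python3 - <<'E'
from h import *
go([519.2,32.9,60]);print(observe()["joint_pos"].round(2))
E
```

```text
tcp [455.8 -98.6 106. ] xheading -29.6 shift [  -9.8 -145.7   45.9] F [0.4 0.5 0.4] t 11.35
[ 0.19  0.31 -0.1   2.1   0.05  0.74 -2.02]
```

play_rows:
  commands:
    - {"linear": [-0.005,-0.036,0],"turn": [0,0,0],"claw": 0}
    - {"linear": [-0.005,-0.036,0],"turn": [0,0,0],"claw": 0}
    - {"linear": [-0.005,-0.036,0.02],"turn": [0,0,0],"claw": 0}
    - {"linear": [0,-0.036,0.02],"turn": [0,0,0],"claw": 0}
    - {"linear": [0,-0.002,0.01],"turn": [0,0,0],"claw": 0}
    - {"linear": [0,0,0],"turn": [0,0,0],"claw": 0}

```text
t: 11.95
tcp_pos: [0.5136, 0.0365, 0.0549]
eef_rot: [3.039, -0.791, -0.006]
force: [0.3, -0.4, 0.1]
width: 0.0429
```

```bash
python3 - <<'E'
from h import *
go([519.2,32.9,6])
im,d=read_camera("wrist");cv2.imwrite("pics/w9.png",im)
s,d=read_camera("side");cv2.imwrite("pics/s9.png",cv2.resize(s[150:350,200:450],None,fx=3,fy=3,interpolation=cv2.INTER_CUBIC))
E
```

```text
tcp [513.6  36.5  54.9] xheading -29.2 shift [ 6.8  0.3 48.8] F [ 0.3 -0.4  0.1] t 11.95
```

View pics/w9.png

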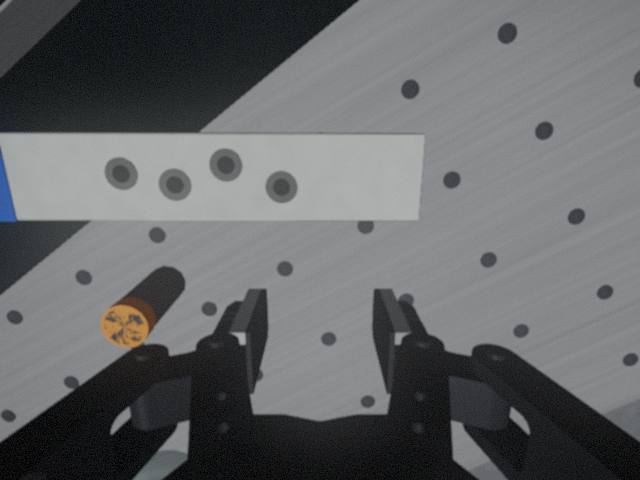

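View pics/s9.png

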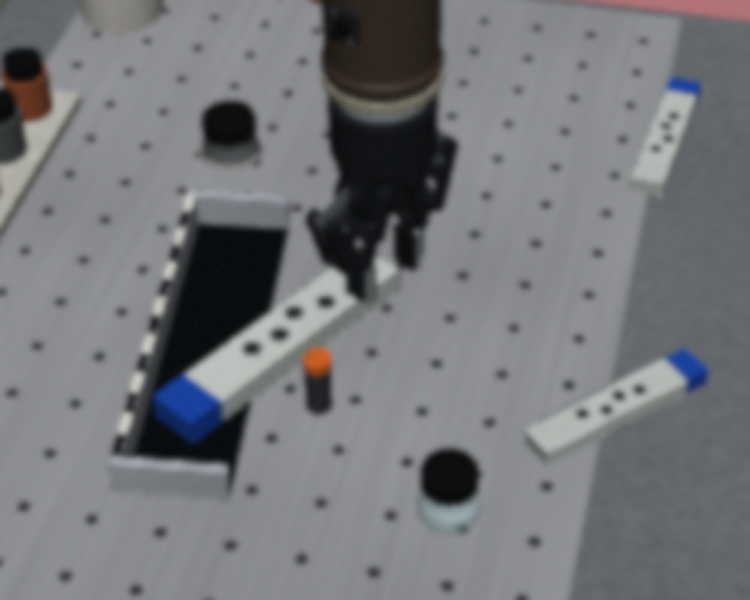

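```bash
python3 - <<'E'
from h import *
o=observe();r=R.from_rotvec(o["eef_rot"])
q=wray([[126,327]],.05,o)[0];print("post",q,tobay(q))
d=r.inv().apply(np.r_[q-o["tcp_pos"][:2]*1000,0]);print("post in tool",d)
q=wray([[0,220],[419,220],[424,135],[0,132]],.022,o);print(q.round(1),[tobay(x).round(1) for x in q])
for x in q[1:3]: print(r.inv().apply(np.r_[x-o["tcp_pos"][:2]*1000,0]).round(1))
m=wray([[200,133],[357,0]],0.,o);print("mouth line pts",[tobay(x).round(1) for x in m])
E
```

```text
post [545.16843665 113.8503476 ] [-50.82754416  50.25574579]
post in tool [-11.96935352 -84.26752344  -0.11784106]
[[614.3 152.6]
 [516.3 -20.9]
 [550.6 -39.6]
 [644.8 124.6]] [array([22.7, 79.9]), array([-96.7, -79.7]), array([ -65.1, -102.6]), array([49.4, 48.2])]
[29.1 47.3  0. ]
[68.1 46.7  0. ]
mouth line pts [array([ -0.6, -17.5]), array([   0.3, -114.6])]
```

play_rows:
  commands:
    - {"linear": [0,0,0.02],"turn": [0,0,0],"claw": 0}
    - {"linear": [0,0,0.018],"turn": [0,0,0],"claw": 0}
    - {"linear": [0,0,0.01],"turn": [0,0,0],"claw": 0}
    - {"linear": [0.006,0,0],"turn": [0,0,0],"claw": 0}
    - {"linear": [0.005,0,0],"turn": [0,0,0],"claw": 0}
    - {"linear": [0.004,0,0],"turn": [0,0,0],"claw": 0}
    - {"linear": [0.004,0,0],"turn": [0,0,0],"claw": 0}
    - {"linear": [0,0,0],"turn": [0,0,0],"claw": 0}

```text
t: 12.85
tcp_pos: [0.5322, 0.0262, 0.0095]
eef_rot: [-3.038, 0.8, -0.002]
force: [0.1, 0.4, -0.6]
width: 0.0427
```

```bash
python3 - <<'E'
from h import *
go([519.2,32.9,6])
im,d=read_camera("wrist");cv2.imwrite("pics/w10.png",im)
E
```

```text
tcp [532.2  26.2   9.5] xheading -29.5 shift [-14.6   0.5   3.5] F [ 0.1  0.4 -0.6] t 12.85
```

View pics/w10.png

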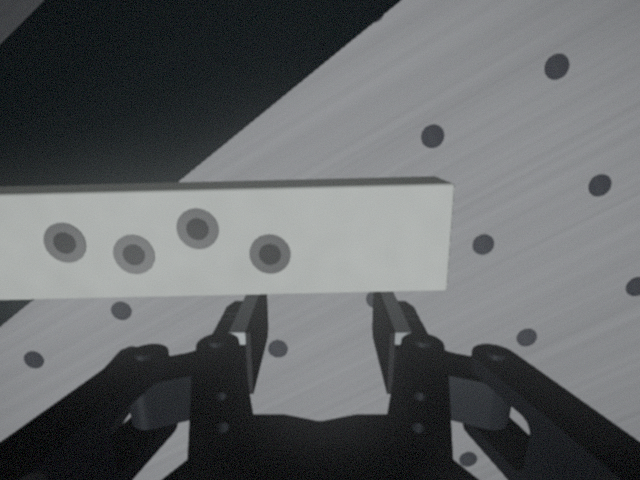

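play_rows:
  commands:
    - {"linear": [0.004,0.001,0.003],"turn": [0,0,-1],"claw": 0}
    - {"linear": [0.0079,0.0017,0],"turn": [0,0,-3.6],"claw": 0}
    - {"linear": [0.0079,0.0017,0],"turn": [0,0,-3.6],"claw": 0}
    - {"linear": [0.0079,0.0017,0],"turn": [0,0,-3.6],"claw": 0}
    - {"linear": [0.0079,0.0017,0],"turn": [0,0,-3.6],"claw": 0}
    - {"linear": [0,0,0],"turn": [0,0,0],"claw": 0}

```text
t: 13.5
tcp_pos: [0.5615, 0.0041, 0.0057]
eef_rot: [3.118, -0.385, 0.001]
force: [0.0, -0.7, 0.1]
width: 0.0426
```

```bash
python3 - <<'E'
from h import *
go([519.2,32.9,6])
im,d=read_camera("wrist");cv2.imwrite("pics/w11.png",im)
s,d=read_camera("side");cv2.imwrite("pics/s11.png",cv2.resize(s[150:350,200:450],None,fx=3,fy=3,interpolation=cv2.INTER_CUBIC))
E
```

```text
tcp [561.5   4.1   5.7] xheading -14.1 shift [-48.1 -17.7  -0.3] F [ 0.  -0.7  0.1] t 13.5
```

View pics/w11.png

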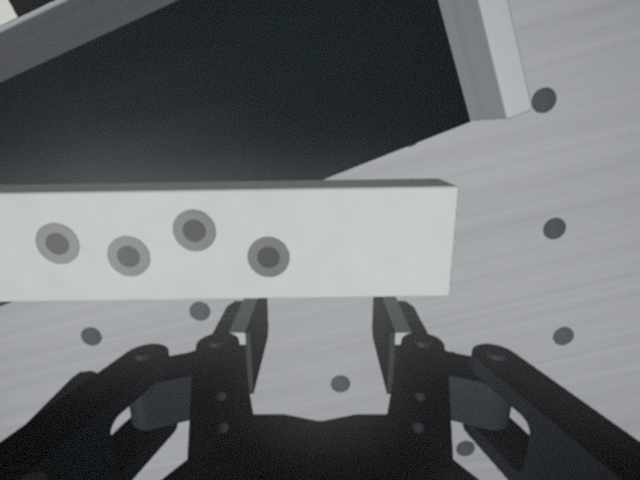

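View pics/s11.png

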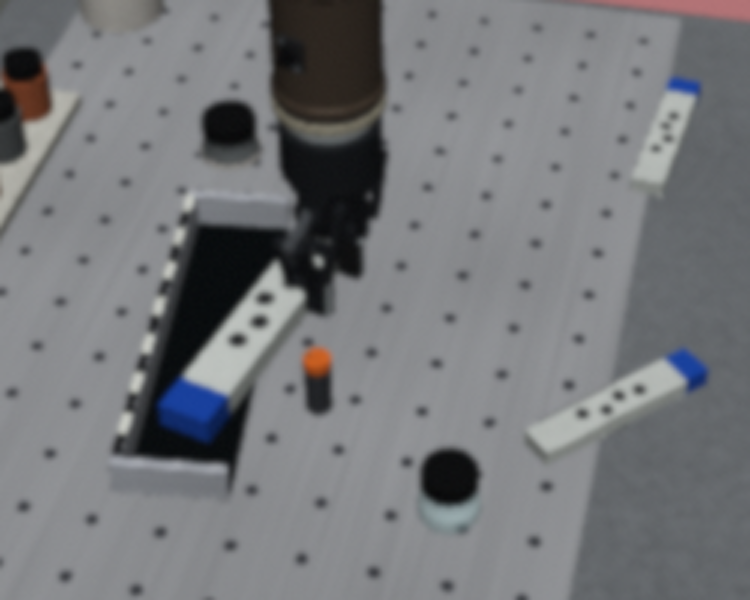

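```bash
cat >> h.py <<'E'
def wpose(near,far,side):
    """plain end near/far top corners, plus a point on near side edge"""
    o=observe();q=wray([near,far,side],.022,o);l=q[2]-q[0];l/=np.hypot(*l)
    P=(q[0]+q[1])/2;r=R.from_rotvec(o["eef_rot"])
    print("w",np.hypot(*(q[0]-q[1])).round(1),"yaw",np.degrees(np.arctan2(l[1],l[0])).round(1)-7.3,"P",tobay(P).round(1),"C",tobay(P+110*l).round(1),"T",tobay(P+220*l).round(1),"near corner in tool",r.inv().apply(np.r_[q[0]-o["tcp_pos"][:2]*1000,0]).round(1))
E
python3 - <<'E'
from h import *
wpose([449,295],[457,187],[5,301])
o=observe();m=wray([[469,122]],0.,o)[0];print("mouth corner",tobay(m))
E
```

```text
w 38.8 yaw 69.3 P [ -35.7 -114.6] C [  3.2 -11.7] T [42.1 91.2] near corner in tool [13.5 46.4 -0. ]
mouth corner [  -1.68644887 -138.24210684]
```

play_rows:
  commands:
    - {"linear": [0.0079,0.0017,0],"turn": [0,0,-3.6],"claw": 0}
    - {"linear": [0.0079,0.0017,0],"turn": [0,0,-3.6],"claw": 0}
    - {"linear": [0.0079,0.0017,0],"turn": [0,0,-3.6],"claw": 0}
    - {"linear": [0.0079,0.0017,0],"turn": [0,0,-3.6],"claw": 0}
    - {"linear": [0,0,0],"turn": [0,0,0],"claw": 0}

```text
t: 14.1
tcp_pos: [0.5913, -0.0066, 0.0059]
eef_rot: [-3.142, -0.008, -0.001]
force: [-0.6, 0.5, -0.6]
width: 0.0428
```

```bash
python3 - <<'E'
from h import *
go([519.2,32.9,6])
im,d=read_camera("wrist");cv2.imwrite("pics/w12.png",im)
E
```

```text
tcp [591.3  -6.6   5.9] xheading 0.3 shift [-71.9 -39.8  -0.1] F [-0.6  0.5 -0.6] t 14.1
```

View pics/w12.png

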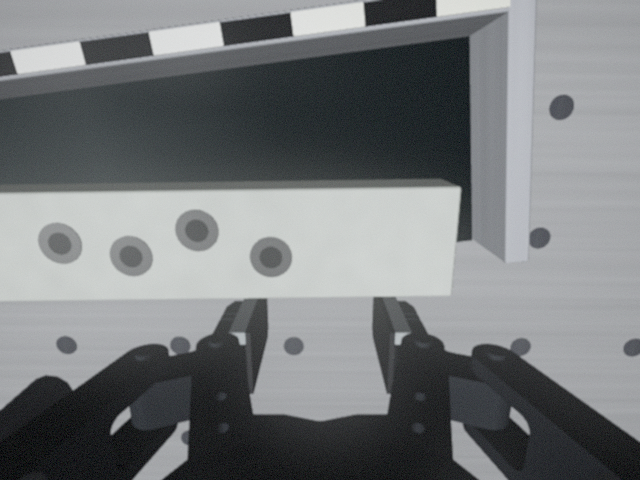

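```bash
python3 - <<'E'
from h import *
wpose([451,295],[461,187],[5,301])
o=observe();m=wray([[472,240],[469,38]],0.,o);print("right fence foot",[tobay(x) for x in m])
E
```

```text
w 38.8 yaw 83.7 P [   5.7 -125.5] C [ 17.8 -16.2] T [30.  93.1] near corner in tool [13.4 47.2 -0. ]
right fence foot [array([  -1.33187902, -139.36857114]), array([  72.99678273, -139.44955116])]
```

play_rows:
  commands:
    - {"linear": [0.0077,0.0017,0],"turn": [0,0,-3.5],"claw": 0}
    - {"linear": [0.0077,0.0017,0],"turn": [0,0,-3.5],"claw": 0}
    - {"linear": [0,0,0],"turn": [0,0,0],"claw": 0}
    - {"linear": [-0.008,0,0],"turn": [0,0,0],"claw": 0}
    - {"linear": [0,-0.02,0],"turn": [0,0,0],"claw": 0}
    - {"linear": [0,-0.02,0],"turn": [0,0,0],"claw": 0}
    - {"linear": [0,-0.022,0],"turn": [0,0,0],"claw": 0}
    - {"linear": [0,0,0],"turn": [0,0,0],"claw": 0}

```text
t: 14.95
tcp_pos: [0.5889, 0.0555, 0.0062]
eef_rot: [-3.133, -0.204, 0.001]
force: [-0.2, -0.3, -0.4]
width: 0.0425
```

```bash
python3 - <<'E'
from h import *
go([519.2,32.9,6])
im,d=read_camera("wrist");cv2.imwrite("pics/w13.png",im)
E
```

```text
tcp [588.9  55.5   6.2] xheading 7.5 shift [-72.   13.4   0.2] F [-0.2 -0.3 -0.4] t 14.95
```

View pics/w13.png

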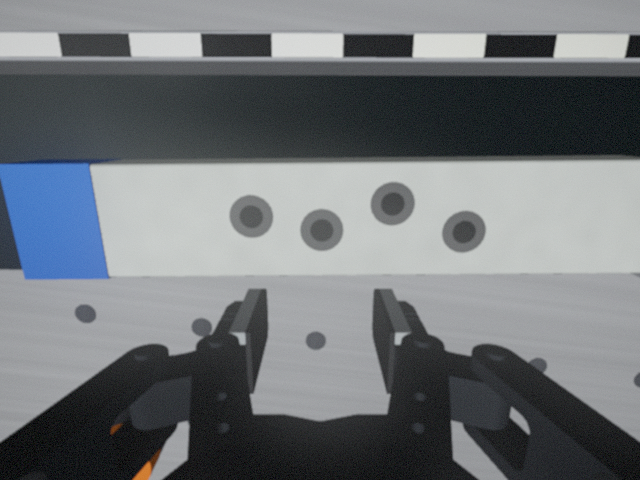

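play_rows:
  commands:
    - {"linear": [0.005,0,0],"turn": [0,0,0],"claw": 0}
    - {"linear": [0.005,0,0],"turn": [0,0,0],"claw": 0}
    - {"linear": [0.005,0,0],"turn": [0,0,0],"claw": 0}
    - {"linear": [0.004,0,0],"turn": [0,0,0],"claw": 0}
    - {"linear": [0.004,0,0],"turn": [0,0,0],"claw": 0}
    - {"linear": [0,0,0],"turn": [0,0,0],"claw": 0}

```text
t: 15.6
tcp_pos: [0.6143, 0.054, 0.0059]
eef_rot: [-3.135, -0.199, -0.002]
force: [0.6, -0.3, -0.1]
width: 0.043
```

```bash
python3 - <<'E'
from h import *
go([519.2,32.9,6])
im,d=read_camera("wrist");cv2.imwrite("pics/w14.png",im)
E
```

```text
tcp [614.3  54.    5.9] xheading 7.3 shift [-97.    8.9  -0.2] F [ 0.6 -0.3 -0.1] t 15.6
```

View pics/w14.png

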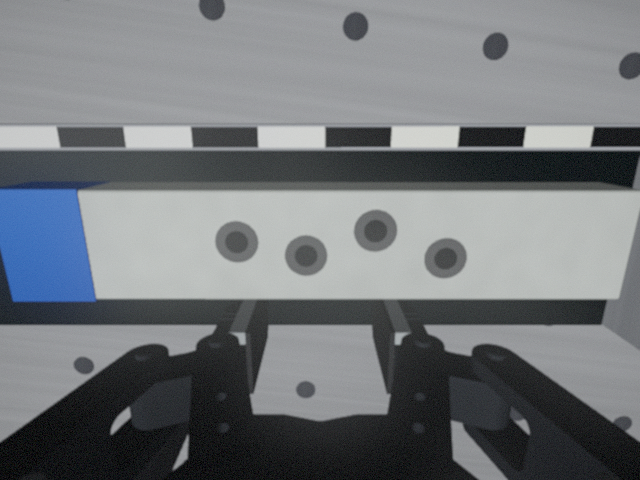

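```bash
python3 - <<'E'
from h import *
wpose([618,297],[640,190],[14,301])
o=observe();q=wray([[14,301],[0,190]],.022,o);print([tobay(x).round(1) for x in q])
m=wray([[330,324],[603,324]],0,o);print("mouth",[tobay(x).round(1) for x in m])
E
```

```text
w 38.6 yaw 90.4 P [  41.6 -124.7] C [ 41.  -14.7] T [40.3 95.3] near corner in tool [ 12.5 107.4  -0. ]
[array([21. , 92.5]), array([61.2, 88.1])]
mouth [array([ -0.3, -22.3]), array([  -0.5, -140.2])]
```

Both ends are about 20 mm past the required depth. I retreat and check from above.

play_rows:
  commands:
    - {"linear": [-0.012,0,0],"turn": [0,0,0],"claw": 0}
    - {"linear": [-0.005,0.01,-0.03],"turn": [0,0,0],"claw": 0}
    - {"linear": [0,0.01,-0.05],"turn": [0,0,0],"claw": 0}
    - {"linear": [-0.02,0.03,-0.05],"turn": [0,0,0],"claw": 0}
    - {"linear": [-0.03,0.035,-0.03],"turn": [0,0,0],"claw": 0}
    - {"linear": [-0.03,0.035,0],"turn": [0,0,0],"claw": 0}
    - {"linear": [-0.03,0.035,0],"turn": [0,0,0],"claw": 0}
    - {"linear": [-0.03,0.035,0],"turn": [0,0,0],"claw": 0}
    - {"linear": [-0.03,0.035,0],"turn": [0,0,0],"claw": 0}
    - {"linear": [0,0.035,0],"turn": [0,0,0],"claw": 0}
    - {"linear": [0,0.035,0],"turn": [0,0,0],"claw": 0}
    - {"linear": [0,0.035,0],"turn": [0,0,0],"claw": 0}

```text
t: 16.85
tcp_pos: [0.4754, -0.2889, 0.1534]
eef_rot: [3.134, 0.2, 0.002]
force: [1.2, -0.2, 0.9]
width: 0.0426
```

```bash
python3 - <<'E'
from h import *
go([0,0,0])
im,d=read_camera("top");cv2.imwrite("pics/t15.png",im);report(im,(225,180,355,245))
s,d=read_camera("side");cv2.imwrite("pics/s15.png",s)
E
```

```text
tcp [ 475.4 -288.9  153.4] xheading 7.3 shift [-435.1 -347.1  152.4] F [ 1.2 -0.2  0.9] t 16.85
top c [657.3  50.5] l [-0.128  0.992] size 241.8 70.1 bay c [ 52.3 -26.9] yaw 90.0 T [52.3 83.1] P [  52.3 -136.9]
```

View pics/t15.png

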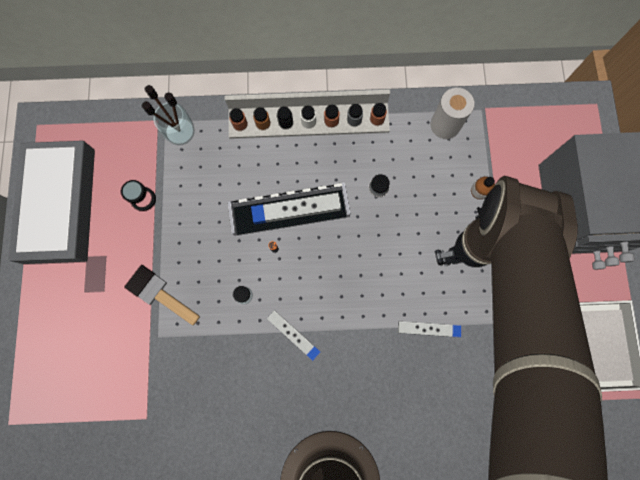

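View pics/s15.png

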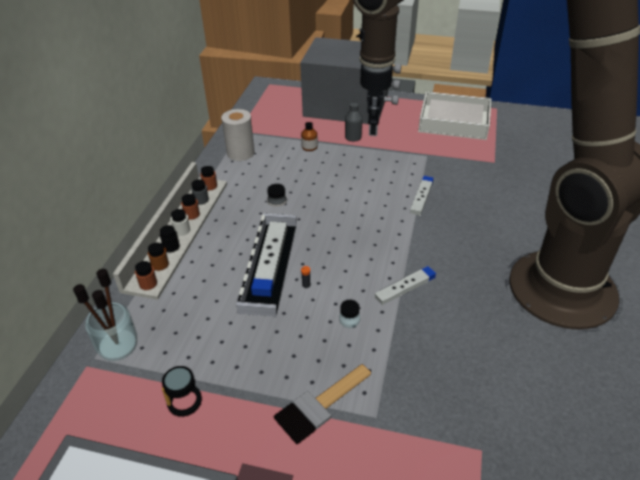

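The lath lies wholly inside the bay with a black strip visible on every side. In the top view the tape is at (258,213). The jars look untouched and the gripper is clear.

```bash
python3 -c "
from bench import *
o=observe();print(o['dq'].round(3),o['t']);print(finish_job())"
```

```text
[-0.04  -0.023 -0.056  0.057 -0.023  0.002 -0.052] 16.95
the job is handed in; nothing more can be done
None
```

I pushed the white lath into the photo bay, taped end first, and handed the job in at about 17 s of the 67 s allowed. No verdict was reported.

1. **Turn:** I turned the lath with the closed fingers near its taped end.
2. **Feed:** I pushed the plain end straight along its length, so the tape passed between the post and the back fence. At that point the taped end was about 52 mm inside the mouth and the plain end about 79 mm outside it.
3. **Swing:** I swung the plain end in with both half-open fingers on the near long side, then gave one straight push into the bay.

**Final position:** In the last wrist-camera measurement the taped end was at about (40, 95) mm in the bay frame and the plain end at about (42, -125) mm. The lath lay parallel to the back fence, and both ends were about 20 mm past the required depth.

**Forces and bystanders:** The force readings I looked at, at the ends of moves, showed about 5 N at most. The top and side views after I retreated show the whole lath inside the fences and the gripper clear. By eye the bystanders I could see are where they started. The arm hid the squeeze bottle in the last top view, though the side view shows it standing. I did not measure their shifts.

**Checks that failed or disagreed:**
- My first top-view estimate put the bay mouth about 4 mm too deep. I corrected it with the wrist camera, which then agreed with the given bay depth and with the post position.
- The final automatic top-view fit is not valid, because it merged the lath with the bay's black-and-white checkered strip and came out 70 mm wide. I relied on the wrist measurement and on looking at the pictures.
- The arm was still drifting slightly, at about 0.05 rad/s, in the last reading before hand-in. It was well clear of everything.

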